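Draw a batch of blanks from the chute into the catch pan

ROBOT

A 6-joint arm with a two-finger parallel gripper is mounted at the origin on the work surface. World frame = base frame: x ahead of the robot, y to its left, z up, the work surface at z = 0. Lengths are in mm, angles in rad, forces in N, time in s.
With the tool pointing down it reaches from about 275 to 825 mm from the base axis. Payload 4.9 kg.
Tool frame: the origin (TCP) lies on the centre line of the jaws, within the pads' length; the fingertips stand arm.nose_length ahead of it and the grasp point (between the pads) is the TCP (arm.nose_length is the distance from the TCP to the fingertips, in mm); z points along the fingers, y is the direction in which the jaws open and shut (so a half turn about z gives the same grasp; the last joint's range is limited). The gripper opens to 85 mm and grips with 20 to 120 N. Pads are 22 mm wide; open, the fingers measure 114 mm over their backs; the gripper's body (76 mm by 85 mm) begins 54 mm behind the grasp point. The pads swing forward as they close: fully open they stand 13 mm farther back than shut.
Start: joints at [-1.406, 0.326, -0.193, 1.052, 0, 1.437], TCP at [161.917, -525.644, 250.281] pointing down, gripper open.
Joint ranges: [-2.65, 2.65], [-0.97, 1.79], [-1.3, 1.35], [-1.93, 2.1], [-1.47, 1.37], [-3.14, 3.14]. Speed limits (rad/s): [2.57, 2.57, 3.14, 3.14, 3.14, 3.14].

INTERFACE

Orientations are given as a 3x3 rotation matrix whose columns are the frame's x, y, z axes.
In Python, from station import arm gives the robot as it stands. The module is installed in compiled form; this text tells all that it offers.
- The arm moves only by the tool play_rows, never from a script. Its argument "commands" is a list of rows, each a list of 3 entries, a list of its own where there are three numbers: the finger opening in m, from 0 to 0.0854, then the shift along the tool's x, y, z in m, then the turn, a rotation vector about the tool's x, y, z in degrees. A call has 1 to 20 rows; each row is the pose to reach, as a shift and turn from the pose commanded when the call began, along the tool's axes at that moment; what a row does not reach only later rows make up. A row lasts 1/8 s, in which the tool goes at most 62.5 mm and 10.7 degrees, less where a joint would pass 70% of its speed; a pose out of reach is approached as far as the arm can. A call with a gripper value outside its range is refused whole. The fingers move at their own pace and stop on an object; "newtons" is the grip in N (left out, the last holds). Time passes only in rows, so rows that repeat a pose let the fingers close. It gives the time, the measured TCP pose, the force and the opening at its end, in the units of the state.
- arm.get_state(): the state, without advancing time (a new reading comes with each control period).
- arm.camera(name): name is "side" or "top" or "wrist"; returns (picture, depth): 420x560x3 uint8, blue, green, red; 420x560 float32, mm along the optical axis (not along the pixel's ray), 0 where there is no reading.
- arm.camera_model(name): a dict with "vertical_fov" (degrees; the focal length in pixels is half the picture's height over the tangent of half this angle, whatever the lens; pixels are square), "cx", "cy" (the principal point, pixels), "R" (3x3) and "t" (3): a world point X has camera coordinates R X + t. Camera axes: x right, y down, z forward; pixel columns grow to the right and rows downward; lengths in mm; the calibration is good to about 2 mm. A picture is of the moment at which its call begins: read the wrist's pose just before it. camera_model takes no time and is no camera call; for the wrist camera it gives the pose at the moment of the call.
- arm.close_job(): hands the job in, once; it reports no verdict.
The state is a dict: "clock": time; "joint_pos": joint angles; "qvel": joint speeds; "joint_efforts": joint torques, N m; "position": TCP position; "tcp_rot": TCP orientation; "contact_force": force on the tool from outside, world axes, zero at the start; "torque": the same for the moment, N m; "grip_width": opening from 0.0 (shut) to 1.0 (fully open).
Only numpy, scipy, OpenCV 4.12 (cv2) and the standard library are available. Lean on these libraries where they do the work, as an engineer would, in place of code of your own. Each camera call takes 0.05 s, during which the arm holds its last target.

TASK

Take the yellow pan by its handle, hold it under the chute's hood and push the red paddle back with it, so that the gate opens and all three wooden blanks slide off into the pan without one falling beside it. Then let the gate close, set the pan with its blanks down upright, wholly on the green mat, and let go of it. Leave everything else on the bench where it is.

Things in the scene. Friction and masses are not known exactly. Their poses are not given: they have to be found in the camera images.
- chute: Fixed blue steel gravity chute on a stand. Origin on the bench straight below the chute's lower lip; +x is level and points along the chute, uphill, away from the mouth; z up. The lip is 165 mm above the bench at x=0, y=0; channel 36 mm wide inside, slope 44 degrees, up to x=+194 mm; stand and base at x=+65 to +255 mm. Blanks drop out between x=-130 and x=0 mm.
- hood_front (a point): Middle of the lower front edge of the clear plastic hood fixed before the lip, open below; chute axes. Edge at chute x=-140 mm, 145 mm above the bench; side cheeks at y=-50 and +50 mm reach down to 120 mm, top at 249 mm. The pan goes under with its floor 20 to 50 mm up. No room for an upright hand on its handle: lean it back, fingers slanting 35 to 45 degrees towards chute +x.
- paddle (a point): Centre of the front face of the gate's red, rubber-faced push paddle; chute axes while shut. 76 mm wide, 82 mm tall; when shut it hangs at chute x=-10 mm, from 63 to 145 mm above the bench, and swings towards chute +x when pushed, sinking by up to 27 mm.
- gate (a joint): The gate that closes the chute, in rad: 0 shut, 0.34 end stop. Pushing the paddle along chute +x opens it. For a push at 95 mm above the bench: 26 mm of travel is about 0.22 rad (blanks begin to slip out), 35 mm 0.30 rad (fully clear), 39 mm the stop. A spring closes it when let go; the push grows from about 2 to 5 N.
- blank1_c (a point): Centre of one of the three loose beech blanks, 50 x 32 x 26 mm, about 30 g, lying end to end in the chute behind the gate; the lowest.
- blank2_c (a point): Centre of one of the three loose beech blanks, 50 x 32 x 26 mm, about 30 g, lying end to end in the chute behind the gate; the middle one.
- blank3_c (a point): Centre of one of the three loose beech blanks, 50 x 32 x 26 mm, about 30 g, lying end to end in the chute behind the gate; the uppermost.
- pan_c (a point): Centre of the loose yellow catch pan (half-way up, 30 mm above its underside). Open rectangular pan, 160 mm along its x, 130 mm along its y, 60 mm high, walls and floor 4 mm, about 180 g. Its axes: z up out of the opening, x away from the handle (the handle is on the -x side).
- pan_grip (a point): Place to grip the pan: on its black handle, a bar 20 mm wide (pan's y) and 16 mm thick rising from the -x wall outwards and up at 42 degrees. The point is 113 mm from the pan's middle towards -x, 78 mm above its underside, 23 mm short of the handle's upper end, 33 mm outside the wall. Axes as the pan; fingers close along the pan's y.
- mat_top (a point): Centre of the upper face of the green cutting mat, fixed flat on the bench, 210 mm along its x, 180 mm along its y, 3 mm thick.
- brush: Bystander: wooden brush with brass bristles up, 205 mm long, 40 mm high, origin under its middle.
- wrench: Bystander: steel wrench lying flat, 150 mm long, origin under its middle.
- cutout: Bystander: grey plastic cut-out in the shape of an L, 150 x 95 x 12 mm, lying flat, origin under its long arm.
- glue: Bystander: white glue bottle with red cap, 44 mm across, 100 mm high, origin under its middle.
There are look-alikes about, which are no part of the job. What is shaped like the part that bears blank3_c but pink is not meant. What is shaped like the part that bears blank2_c but purple is not meant.

How it is judged:
By the outcome, as a careful person would: the job done as asked, in the order asked, and still so for the second after the job is handed in, with the robot touching nothing.
It also fails if it takes over 53 s, if anything falls off the work surface, if the arm or the gripper's body presses on something with over 40 N, if the wrist force passes 120 N, or if a joint passes its speed limit or range.

## Working session

There is one attempt and no reset: what is moved stays moved. The work goes in short steps, Python scripts to look and compute and a tool call to move; the robot and the scene stay as the last step left them, time stands still between calls to the robot, and variables do not carry over. Pictures are saved under pics/ and viewed, and the job is handed in when it is done.

Besides the shell and the picture viewer there is one more tool, called as name([rows], argument=value, ...), one row to a line, values as JSON. play_rows: Moves the arm, as the interface text tells. Its arguments: {"type":"object","properties":{"commands":{"type":"array","items":{"type":"array"}},"newtons":{"type":"number"}},"required":["commands"]}

```bash
mkdir -p pics; ls; cat > h.py <<'E'
import numpy as np, cv2, json, pickle
def grab(arm,name,tag):
    m=arm.camera_model(name); im,d=arm.camera(name)
    cv2.imwrite(f'pics/{tag}.png',im); pickle.dump((m,im,d),open(f'{tag}.pkl','wb')); return m,im,d
def load(tag): return pickle.load(open(f'{tag}.pkl','rb'))
def K(m,im): 
    h=im.shape[0]; return h/2/np.tan(np.radians(m['vertical_fov'])/2)
def ray(m,im,u,v):
    f=K(m,im); R=np.array(m['R']);t=np.array(m['t'])
    d=R.T@np.array([(u-m['cx'])/f,(v-m['cy'])/f,1]); return -R.T@t,d
def onz(m,im,u,v,z):
    o,d=ray(m,im,u,v); return o+d*(z-o[2])/d[2]
def cloud(m,im,d):
    f=K(m,im);R=np.array(m['R']);t=np.array(m['t'])
    v,u=np.mgrid[:im.shape[0],:im.shape[1]]
    P=np.stack([(u-m['cx'])/f*d,(v-m['cy'])/f*d,d],-1)
    return (P-t)@R
def proj(m,im,X):
    f=K(m,im);c=np.array(m['R'])@np.array(X)+np.array(m['t']); return c[0]/c[2]*f+m['cx'],c[1]/c[2]*f+m['cy']
E
python3 - <<'E'
from station import arm
from h import *
print(arm.get_state()); print(arm.nose_length)
for n in('top','side'):
    m,im,d=grab(arm,n,n+'0'); print(n,m, (d==0).mean())
E
```

```text
pics
{'clock': 0.0, 'joint_pos': array([-1.40620650e+00,  3.26947287e-01, -1.93556347e-01,  1.05203422e+00,
        2.02649337e-05,  1.43657435e+00]), 'qvel': array([-0.00013902, -0.00011595, -0.00031957, -0.00049311,  0.00022398,
       -0.00251042]), 'joint_efforts': array([-4.46636041e-04, -4.43396473e+01,  2.62441492e+01,  1.56081462e-02,
       -8.96930896e-05, -5.04392048e-07]), 'position': array([ 161.82614069, -525.08145571,  249.51042597]), 'tcp_rot': array([[ 9.55686990e-01,  2.94384623e-01, -2.65354320e-04],
       [ 2.94384633e-01, -9.55685474e-01,  1.72131274e-03],
       [ 2.53132733e-04, -1.72315243e-03, -9.99998483e-01]]), 'contact_force': array([-0.2960456 , -0.09010458, -0.43746999]), 'torque': array([-0.07328958, -0.01011031,  0.05403542]), 'grip_width': 1.0030311603895945}
19.0
top {'vertical_fov': 56.68782504786461, 'cx': 279.8773033084694, 'cy': 213.66975942252103, 'R': array([[ 0.02349926, -0.99921536, -0.03188192],
       [-0.99759372, -0.02135655, -0.06595957],
       [ 0.06522693,  0.0333552 , -0.99731283]]), 't': array([  47.71758006,  557.51578638, 1143.18411427])} 0.004111394557823129
side {'vertical_fov': 50.30214008779324, 'cx': 289.466340349386, 'cy': 218.18101086342946, 'R': array([[-0.75990518, -0.65003274,  0.00124677],
       [-0.41651087,  0.48543771, -0.76867999],
       [ 0.49906193, -0.5846432 , -0.63963233]]), 't': array([443.53746607, 327.02655591, 934.74298063])} 0.003754251700680272
```

View pics/top0.png

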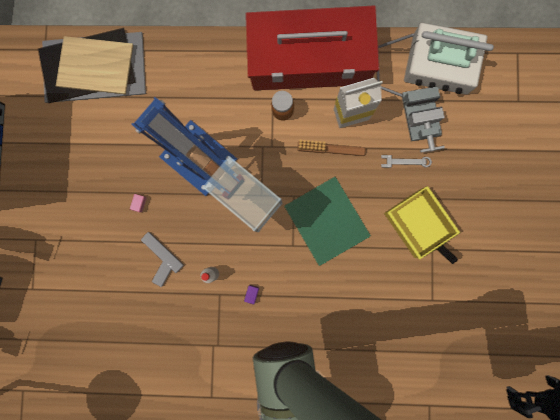

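View pics/side0.png

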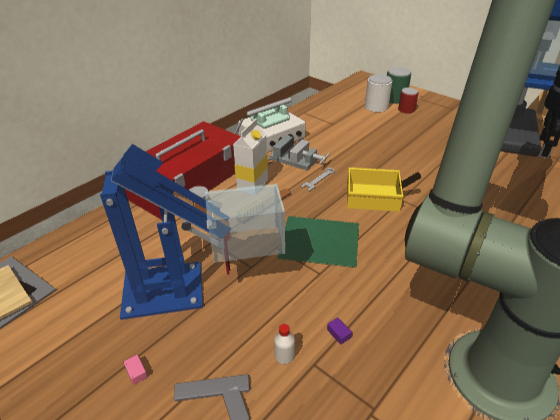

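Top view: the yellow pan is at about (424,222) with its black handle to (448,255). The mat is at (328,221). The blue chute and clear hood span about (150,110) to (260,210). The pink block (138,203) and purple block (252,294) are the look-alikes and lie outside the chute, so I leave them alone.

```bash
python3 - <<'E'
from h import *
m,im,d=load('top0'); C=cloud(m,im,d); hsv=cv2.cvtColor(im,cv2.COLOR_BGR2HSV)
H,S,V=[hsv[...,i].astype(int) for i in range(3)]
def rect(P,n):
    r=cv2.minAreaRect(P[:,:2].astype(np.float32)); b=cv2.boxPoints(r); print(n,'c',np.round(r[0],1),'size',np.round(r[1],1),'ang',round(r[2],2)); print(np.round(b,1).tolist())
    return r
# pan
M=(H>22)&(H<34)&(S>150)&(V>80); uu=np.arange(560)[None,:].repeat(420,0); vv=np.arange(420)[:,None].repeat(560,1)
M&=(uu>380)&(uu<470)&(vv>180)&(vv<265)
P=C[M]; print('pan z',np.percentile(P[:,2],[1,10,50,90,99]))
top=P[P[:,2]>50]; rect(top,'pan top');fl=P[P[:,2]<12]; rect(fl,'pan floor')
# rim by ray onto z=60
c,_=cv2.findContours(M.astype(np.uint8),0,2); c=max(c,key=cv2.contourArea)
Q=np.array([onz(m,im,u,v,60) for u,v in c[:,0]]); rect(Q,'pan contour z60')
# handle
Mh=(V<60)&(uu>432)&(uu<465)&(vv>238)&(vv<270); P=C[Mh]; P=P[P[:,2]>45]; print('handle z',np.percentile(P[:,2],[1,50,99]),P.mean(0),len(P)); rect(P,'handle')
# mat
Mm=(H>60)&(H<90)&(S>80)&(uu>270)&(uu<385)&(vv>165)&(vv<275); 
c,_=cv2.findContours(Mm.astype(np.uint8),0,2); c=max(c,key=cv2.contourArea)
Q=np.array([onz(m,im,u,v,3) for u,v in c[:,0]]); rect(Q,'mat'); print('mat z',np.median(C[Mm][:,2]))
# chute
Mc=(H>100)&(H<125)&(S>120)&(V>40)&(uu>125)&(uu<250)&(vv>90)&(vv<200)
P=C[Mc]; print('blue z',np.percentile(P[:,2],[1,10,50,90,99]),len(P))
b=P[P[:,2]<30]; rect(b,'base'); t=P[P[:,2]>170]; rect(t,'high')
big=cv2.resize(im[90:240,120:290],None,fx=4.5,fy=4,interpolation=cv2.INTER_CUBIC); cv2.imwrite('pics/chute_top.png',big)
m,im,d=load('side0'); cv2.imwrite('pics/chute_side.png',cv2.resize(im[140:320,100:300],None,fx=3.3,fy=3.3,interpolation=cv2.INTER_CUBIC))
E
```

```text
pan z [-1.1136032   1.57248569  5.50413824 59.65273234 63.50685708]
pan top c [ 484.  -218.7] size [181.8 444.6] ang 23.08
[[313.20001220703125, -49.79999923706055], [487.5, -458.79998779296875], [654.7999877929688, -387.6000061035156], [480.5, 21.5]]
pan floor c [ 537.5 -366.5] size [165.4 159. ] ang 34.91
[[424.20001220703125, -348.6000061035156], [515.2000122070312, -479.0], [650.7999877929688, -384.3999938964844], [559.7999877929688, -254.0]]
pan contour z60 c [ 536.9 -345.5] size [163.5 147.4] ang 34.67
[[427.70001220703125, -331.3999938964844], [511.6000061035156, -452.6000061035156], [646.0, -359.6000061035156], [562.0999755859375, -238.39999389648438]]
handle z [53.78217943 81.02851465 99.16994651] [ 451.45785841 -407.12704545   80.19161805] 159
handle c [ 453.7 -406.5] size [55.4 21.5] ang 35.4
[[424.8999938964844, -413.79998779296875], [437.29998779296875, -431.29998779296875], [482.5, -399.20001220703125], [470.0, -381.70001220703125]]
mat c [539.8 -81.6] size [205.5 175.5] ang 31.5
[[406.3999938964844, -60.5], [498.0, -210.10000610351562], [673.2000122070312, -102.80000305175781], [581.5, 46.79999923706055]]
mat z 3.0785929558596816
blue z [  3.4505954    6.32722085 259.02204197 368.98036046 393.76135898] 1780
base c [724.7 316.7] size [186.  146.8] ang 51.52
[[609.2999877929688, 289.6000061035156], [724.2000122070312, 198.3000030517578], [840.0, 343.79998779296875], [725.0999755859375, 435.20001220703125]]
high c [624.8 189.4] size [442.4  81.4] ang 52.11
[[456.79998779296875, 39.900001525878906], [521.0999755859375, -10.199999809265137], [792.7999877929688, 339.0], [728.5, 389.0]]
```

View pics/chute_top.png

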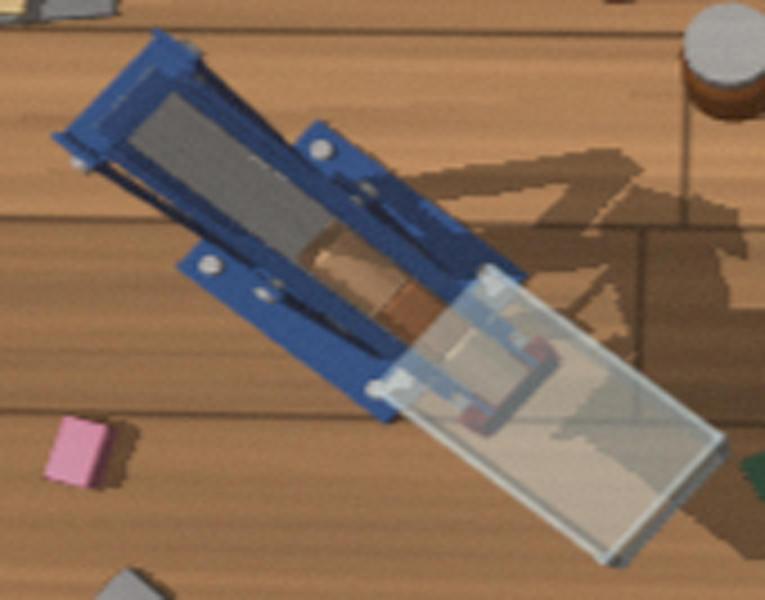

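View pics/chute_side.png

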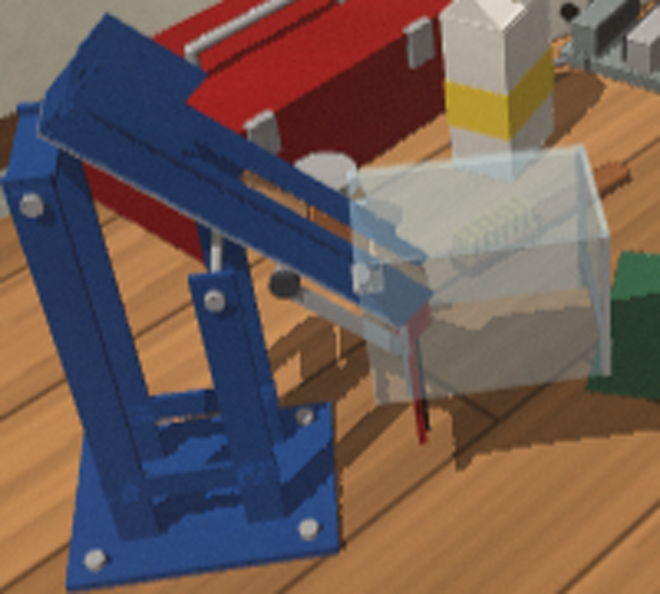

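```bash
python3 - <<'E'
from h import *
m,im,d=load('top0'); C=cloud(m,im,d); hsv=cv2.cvtColor(im,cv2.COLOR_BGR2HSV)
H,S,V=[hsv[...,i].astype(int) for i in range(3)]
print('cam',-np.array(m['R']).T@np.array(m['t']))
M=(H>22)&(H<34)&(S>150)&(V>80); vv,uu=np.mgrid[:420,:560]
M&=(uu>380)&(uu<470)&(vv>180)&(vv<265)
top=C[M&(abs(C[...,2]-60)<8)]
a=np.radians(35); 
for deg in (33,34,35,36,37):
    a=np.radians(deg);ex=np.array([np.cos(a),np.sin(a)]);ey=np.array([-ex[1],ex[0]])
    x=top[:,:2]@ex;y=top[:,:2]@ey
    lo,hi=np.percentile(x,[.5,99.5]);l2,h2=np.percentile(y,[.5,99.5]); c=ex*(lo+hi)/2+ey*(l2+h2)/2
    print(deg,hi-lo,h2-l2,c)
# pan corners px via contour poly
c,_=cv2.findContours(M.astype(np.uint8),0,2); c=max(c,key=cv2.contourArea); print(cv2.approxPolyDP(c,4,True)[:,0].tolist())
cr=lambda x,y:(120+x/4.5,90+y/4)
for n,x,y,z in [('hoodFr',722,437,249),('hoodFl',612,560,249),('hoodRr',490,268,249),('hoodRl',375,388,249),('padTopR',556,348,145),('padTopL',490,434,145),('lipR',527,340,190),('lipL',470,410,190),('chTopR',158,30,None),('baseFr',527,275,10),('baseFl',390,420,10),('baseBl',180,265,10),('baseBr',318,122,10)]:
    u,v=cr(x,y)
    if z is None: continue
    print(n,np.round((u,v),1),np.round(onz(m,im,u,v,z),1), 'depthpt',np.round(C[int(v),int(u)],1))
E
```

```text
cam [ 480.48653578   21.45561766 1178.40701119]
33 162.38010986061056 141.12695810195396 [ 538.6008988  -347.92522555]
34 161.05426091215006 139.43406027577805 [ 538.39203595 -348.13120566]
35 160.9501197396309 139.02538151943236 [ 538.46923784 -348.27550678]
36 161.56540602925733 139.9021434879096 [ 538.54606463 -347.90348955]
37 162.96559481494748 141.54569332710287 [ 538.65114232 -347.85659125]
[[426, 186], [385, 213], [419, 258], [458, 233]]
hoodFr [280.4 199.2] [576.  52. 249.] depthpt [577.2  53.3 242.2]
hoodFl [256. 230.] [500.9 108.7 249. ] depthpt [502.  113.4 200. ]
hoodRr [228.9 157. ] [676.4 179.6 249. ] depthpt [676.9 182.1 246.9]
hoodRl [203.3 187. ] [602.  239.3 249. ] depthpt [602.1 240.5 247.6]
padTopR [243.6 177. ] [644.7 155.9 145. ] depthpt [628.1 143.7 249.1]
padTopL [228.9 198.5] [585.9 193.7 145. ] depthpt [576.2 178.1 251.2]
lipR [237.1 175. ] [642.4 166.9 190. ] depthpt [632.8 158.5 248.5]
lipL [224.4 192.5] [596.5 198.1 190. ] depthpt [591.1 189.1 246.7]
baseFr [237.1 158.8] [721.9 194.9  10. ] depthpt [7.262e+02 1.968e+02 1.000e-01]
baseFl [206.7 195. ] [609.  284.3  10. ] depthpt [609.9 288.3   1.3]
baseBl [160.  156.2] [725.6 432.8  10. ] depthpt [726.8 433.4   8.2]
baseBr [190.7 120.5] [838.6 342.2  10. ] depthpt [841.4 345.4   6. ]
```

```bash
cat >> h.py <<'E'
from scipy.spatial.transform import Rotation as Ro
def toolR(yaw,lean):
    y,l=np.radians([yaw,lean]); ex=np.array([np.cos(y),np.sin(y),0]); ez=np.array([0,0,1.])
    z=np.sin(l)*ex-np.cos(l)*ez; ty=np.array([np.sin(y),-np.cos(y),0]); return np.stack([np.cross(ty,z),ty,z],1)
def delta(P0,R0,P,R):
    s=R0.T@(np.array(P)-np.array(P0))/1000; r=Ro.from_matrix(R0.T@R).as_rotvec(degrees=True); return np.round(s,4).tolist(),np.round(r,2).tolist()
E
python3 - <<'E'
from station import arm
from h import *
s=arm.get_state(); m=arm.camera_model('wrist'); 
cp=-np.array(m['R']).T@np.array(m['t']); print('cam in tool',s['tcp_rot'].T@(cp-s['position']), s['tcp_rot'].T@np.array(m['R']).T)
R=toolR(35,40); g=np.array([445.8,-413,78]); P=g-90*R[:,2]; print(R,P)
print(delta(s['position'],s['tcp_rot'],P,R))
E
```

```text
cam in tool [  76.33456132   -1.43340876 -124.28951469] [[-1.47896438e-04 -9.55355756e-01 -2.95457878e-01]
 [ 9.99999978e-01 -9.81117852e-05 -1.83324867e-04]
 [ 1.46152567e-04 -2.95457899e-01  9.55355750e-01]]
[[ 0.62750687  0.57357644  0.52654078]
 [ 0.43938504 -0.81915204  0.36868783]
 [ 0.64278761  0.         -0.76604444]] [ 398.41132939 -446.18190438  146.94399988]
([0.2493, -0.0057, 0.1027], [6.16, 39.64, -17.18])
```

play_rows([
  [0.0854, [0.05, 0, 0.0], [0.8, 5, -2.1]],
  [0.0854, [0.1, -0.002, 0.02], [2, 13, -5.5]],
  [0.0854, [0.15, -0.004, 0.045], [3.3, 21, -9]],
  [0.0854, [0.2, -0.005, 0.075], [4.6, 30, -13]],
  [0.0854, [0.235, -0.0057, 0.095], [5.7, 37, -16]],
  [0.0854, [0.2493, -0.0057, 0.1027], [6.16, 39.64, -17.18]],
  [0.0854, [0.2493, -0.0057, 0.1027], [6.16, 39.64, -17.18]],
  [0.0854, [0.2493, -0.0057, 0.1027], [6.16, 39.64, -17.18]],
])

```text
clock: 1.1
position: [398.3, -447.1, 148.0]
tcp_rot: [[0.628, 0.573, 0.526], [0.441, -0.819, 0.367], [0.641, 0.002, -0.767]]
contact_force: [-0.4, 0.2, 0.7]
grip_width: 0.998
```

```bash
python3 - <<'E'
from station import arm
from h import *
s=arm.get_state(); print(s['clock'],s['position'],s['joint_pos'],s['contact_force'])
m,im,d=grab(arm,'wrist','w1')
for n,X in [('grip',(445.8,-413,78)),('c top',(538.4,-348.2,60))]: print(n,proj(m,im,X))
E
```

```text
1.1 [ 398.26656392 -447.09938575  147.9526101 ] [-1.26945798  0.62911755 -0.17311816  1.01619007  0.65790784  1.17599784] [-0.44053723  0.20520597  0.72872565]
grip (np.float64(280.7175169843219), np.float64(222.67287331803846))
c top (np.float64(280.5915392514624), np.float64(119.46494812606501))
```

View pics/w1.png

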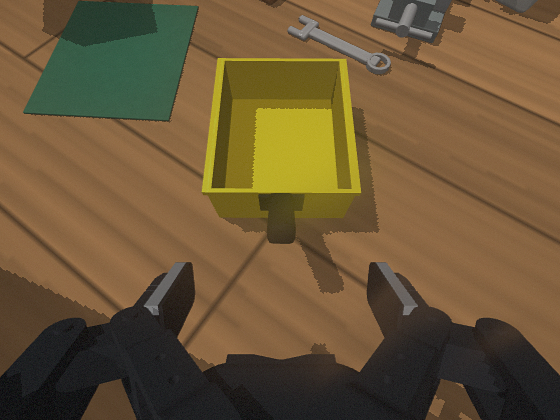

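The wrist view shows the pan square to the tool. Its near rim corners are at (203,193) and (360,192), the far ones at (219,59) and (347,60), and the handle at (281,220) is centred between the pads. I'll check the size from the rays and then grasp.

```bash
python3 - <<'E'
from h import *
from station import arm
m,im,d=load('w1')
Q=np.array([onz(m,im,u,v,60)[:2] for u,v in [(203,193),(360,192),(347,59.5),(219,58.5)]]); print(Q,Q.mean(0))
print(np.linalg.norm(np.roll(Q,-1,0)-Q,axis=1)); a=(Q[2]+Q[3]-Q[0]-Q[1]); print('yaw',np.degrees(np.arctan2(a[1],a[0])))
c=Q.mean(0); yaw=np.degrees(np.arctan2(a[1],a[0])); R=toolR(35,40); g=np.r_[c-113*R[:2,2]/np.linalg.norm(R[:2,2]),78]
s=arm.get_state(); print(g,delta(s['position'],s['tcp_rot'],g,R))
E
```

```text
[[ 435.07028665 -338.50388552]
 [ 513.93200047 -449.36280606]
 [ 644.79297695 -360.75616863]
 [ 567.02796777 -247.49719771]] [ 540.20580796 -349.03001448]
[136.04730857 158.03712021 137.38628442 160.29674617]
yaw 34.349155102790135
[ 447.64162695 -413.84415179   78.        ] ([0.0006, 0.0007, 0.0922], [0.13, 0.1, 0.08])
```

play_rows([
  [0.0854, [0, 0, 0.02], [0, 0, 0]],
  [0.0854, [0, 0, 0.045], [0, 0, 0]],
  [0.0854, [0, 0, 0.07], [0, 0, 0]],
  [0.0854, [0, 0, 0.085], [0, 0, 0]],
  [0.0854, [0.0005, 0, 0.0905], [0, 0, 0]],
  [0.04, [0.0005, 0, 0.0905], [0, 0, 0]],
  [0.01, [0.0005, 0, 0.0905], [0, 0, 0]],
  [0.01, [0.0005, 0, 0.0905], [0, 0, 0]],
  [0.01, [0.0005, 0, 0.0905], [0, 0, 0]],
  [0.01, [0.0005, 0, 0.0905], [0, 0, 0]],
  [0.01, [0.0005, 0, 0.0905], [0, 0, 0]],
  [0.01, [0.0005, 0, 0.0905], [0, 0, 0]],
], newtons=80)

```text
clock: 2.65
position: [446.4, -414.0, 79.0]
tcp_rot: [[0.627, 0.573, 0.527], [0.441, -0.819, 0.366], [0.642, 0.002, -0.767]]
contact_force: [-4.4, -1.9, 4.9]
grip_width: 0.219
```

```bash
python3 - <<'E'
from station import arm
from h import *
s=arm.get_state(); print(s['clock'],s['position'],s['joint_pos'],s['contact_force'],s['grip_width'])
m,im,d=grab(arm,'wrist','w2')
E
```

```text
2.65 [ 446.38988352 -414.02034044   79.00977172] [-1.17495979  0.69002777 -0.26877467  0.78612843  0.67855464  1.2938644 ] [-4.41175456 -1.94475318  4.89585732] 0.21859783576564948
```

View pics/w2.png

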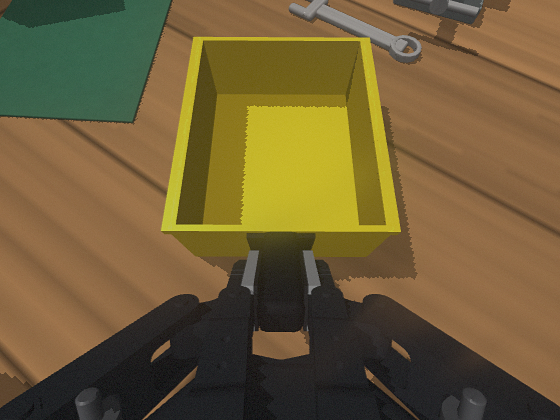

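Handle held (opening about 19 mm). Next I lift it and work out the approach pose in front of the hood.

```bash
cat >> h.py <<'E'
O=np.array([625,189.5,0.]); CY=51.9; cx=np.array([np.cos(np.radians(CY)),np.sin(np.radians(CY)),0]); cy=np.array([-cx[1],cx[0],0])
def tcp_for(cxpos,under,yoff=0): # pan centre chute x, underside height
    return O+cx*(cxpos-113)+cy*yoff+np.array([0,0,79+under])
E
python3 - <<'E'
from station import arm
from h import *
s=arm.get_state(); P0,R0=s['position'],s['tcp_rot']
A=P0+[0,0,60]; print('lift',delta(P0,R0,A,R0))
B=tcp_for(-270,35); print(B); R=toolR(CY,40); print('B',delta(P0,R0,B,R))
mid=(A+B)/2; print('mid',delta(P0,R0,mid,toolR(43.5,40)))
E
```

```text
lift ([0.0385, 0.0001, -0.046], [0.0, 0.0, 0.0])
[ 388.67525982 -111.89611341  114.        ]
B ([0.1194, -0.2806, 0.0535], [10.98, 0.08, -12.88])
mid ([0.079, -0.1402, 0.0037], [5.59, 0.07, -6.45])
```

play_rows([
  [0.01, [0.008, 0, -0.009], [0, 0, 0]],
  [0.01, [0.02, 0, -0.024], [0, 0, 0]],
  [0.01, [0.032, 0, -0.038], [0, 0, 0]],
  [0.01, [0.0385, -0.004, -0.046], [0, 0, 0]],
  [0.01, [0.046, -0.025, -0.038], [1, 0, -1.2]],
  [0.01, [0.054, -0.055, -0.028], [2.2, 0, -2.6]],
  [0.01, [0.063, -0.085, -0.016], [3.4, 0, -3.9]],
  [0.01, [0.071, -0.113, -0.006], [4.5, 0, -5.2]],
  [0.01, [0.079, -0.14, 0.004], [5.6, 0, -6.5]],
  [0.01, [0.087, -0.168, 0.014], [6.7, 0, -7.8]],
  [0.01, [0.095, -0.197, 0.024], [7.8, 0, -9]],
  [0.01, [0.103, -0.225, 0.034], [8.9, 0, -10.4]],
  [0.01, [0.111, -0.25, 0.043], [9.8, 0, -11.5]],
  [0.01, [0.116, -0.27, 0.05], [10.6, 0, -12.4]],
  [0.01, [0.1194, -0.2806, 0.0535], [11, 0, -12.9]],
  [0.01, [0.1194, -0.2806, 0.0535], [11, 0, -12.9]],
  [0.01, [0.1194, -0.2806, 0.0535], [11, 0, -12.9]],
])

```text
clock: 4.82
position: [389.1, -112.3, 113.9]
tcp_rot: [[0.473, 0.787, 0.396], [0.604, -0.617, 0.505], [0.642, 0.0, -0.767]]
contact_force: [0.0, 0.1, -2.9]
grip_width: 0.22
```

```bash
python3 - <<'E'
from station import arm
from h import *
s=arm.get_state(); print(s['clock'],s['position'],s['joint_pos'],s['contact_force'],s['grip_width'])
print(s['tcp_rot'],toolR(CY,40))
for n in ('wrist','side','top'): grab(arm,n,n[0]+'3')
E
```

```text
4.825 [ 389.14725796 -112.31631327  113.92308844] [-0.94366807  0.34872008 -0.81834452  0.63020938  0.66488426  1.21289706] [ 0.0357332   0.08555859 -2.93206169] 0.21971547463179472
[[ 4.72685533e-01  7.87309708e-01  3.95868426e-01]
 [ 6.03896132e-01 -6.16557653e-01  5.05139705e-01]
 [ 6.41777101e-01  2.91180689e-04 -7.66891170e-01]] [[ 0.4726769   0.78693502  0.39662302]
 [ 0.6028272  -0.61703588  0.50583208]
 [ 0.64278761  0.         -0.76604444]]
```

View pics/w3.png

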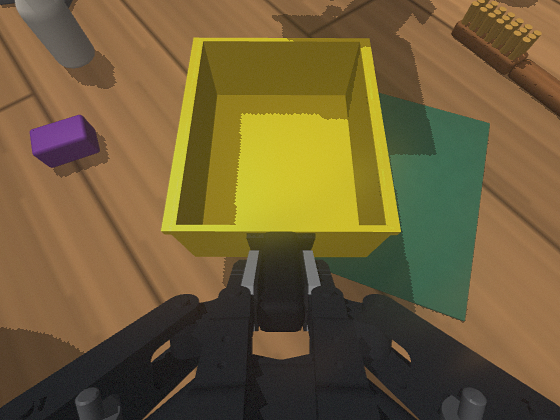

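View pics/s3.png

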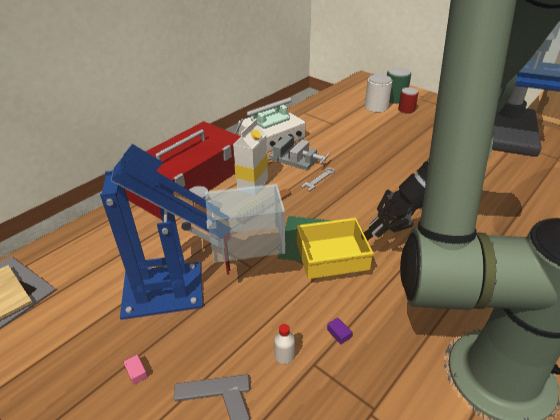

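View pics/t3.png

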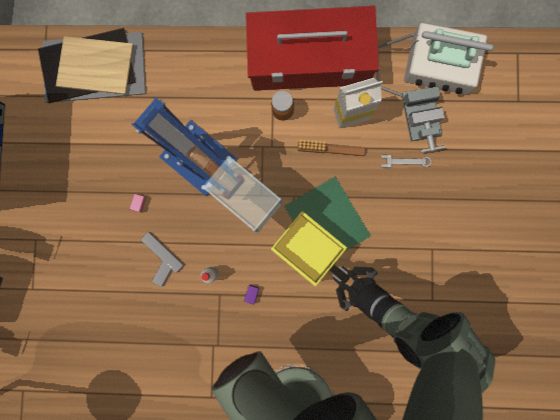

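The pan is held level and square (same place in the wrist view as at the grasp). In the top view it sits at (309,249), in line with the hood at (240,195). I'll measure its chute-frame offset and rim height.

```bash
python3 - <<'E'
from h import *
m,im,d=load('t3'); C=cloud(m,im,d); hsv=cv2.cvtColor(im,cv2.COLOR_BGR2HSV)
H,S,V=[hsv[...,i].astype(int) for i in range(3)]; vv,uu=np.mgrid[:420,:560]
M=(H>22)&(H<34)&(S>150)&(V>80)&(uu>265)&(uu<350)&(vv>205)&(vv<290)
P=C[M]; print(np.percentile(P[:,2],[5,50,95]))
c,_=cv2.findContours(M.astype(np.uint8),0,2); c=max(c,key=cv2.contourArea)
Q=np.array([onz(m,im,u,v,95) for u,v in c[:,0]])-O
x=Q@cx;y=Q@cy; print('chute x',x.min(),x.max(),'y',y.min(),y.max())
T=P[abs(P[:,2]-95)<8]-O; print('depth rim x',np.percentile(T@cx,[1,99]),'y',np.percentile(T@cy,[1,99]), 'z', np.median(T[:,2]))
r=cv2.minAreaRect(Q[:,:2].astype(np.float32)); print(r)
for nm,sel in (('front',T@cx>-205),('back',T@cx<-335),('left',T@cy>55),('right',T@cy<-55)): print(nm,np.median(T[sel][:,2]))
# paddle in side view: red
m,im,d=load('s3'); C=cloud(m,im,d); hsv=cv2.cvtColor(im,cv2.COLOR_BGR2HSV)
H,S,V=[hsv[...,i].astype(int) for i in range(3)]; vv,uu=np.mgrid[:420,:560]
M=((H<8)|(H>172))&(S>110)&(uu>215)&(uu<245)&(vv>215)&(vv<285); print(M.sum())
for v in range(230,280,4):
    us=np.where(M[v])[0]
    if len(us): print(v,us.min(),us.max(),[ (round(float(q@cx),1),round(float(q@cy),1),round(float(q[2]))) for q in [C[v,us[len(us)//2]]-O]])
E
```

```text
[35.27086831 39.18784285 94.8291814 ]
chute x -352.0530651116781 -192.20902403605257 y -67.81499052026712 68.13879180627848
depth rim x [-350.48316018 -192.5091573 ] y [-67.15804403  67.48062096] z 94.62962560587738
((-168.052978515625, -213.93441772460938), (159.97703552246094, 135.31285095214844), 51.59895324707031)
front 93.83952811055784
back 94.40387354411084
left 95.0065950164689
right 94.62962560587738
34
262 226 227 [(-1.7, 37.1, 104)]
266 226 228 [(-0.5, 36.6, 90)]
270 226 228 [(0.6, 36.8, 77)]
```

play_rows([
  [0.01, [0.008, 0, 0.0067], [0, 0, 0]],
  [0.01, [0.023, 0, 0.0193], [0, 0, 0]],
  [0.01, [0.038, 0, 0.0319], [0, 0, 0]],
  [0.01, [0.0536, 0, 0.045], [0, 0, 0]],
  [0.01, [0.069, 0, 0.0579], [0, 0, 0]],
  [0.01, [0.0843, 0, 0.0707], [0, 0, 0]],
  [0.01, [0.0996, 0, 0.0836], [0, 0, 0]],
  [0.01, [0.1126, 0, 0.0945], [0, 0, 0]],
  [0.01, [0.121, 0, 0.1016], [0, 0, 0]],
  [0.01, [0.1264, 0, 0.1061], [0, 0, 0]],
  [0.01, [0.1264, 0, 0.1061], [0, 0, 0]],
  [0.01, [0.1264, 0, 0.1061], [0, 0, 0]],
])

```text
clock: 6.48
position: [490.1, 18.5, 113.6]
tcp_rot: [[0.474, 0.787, 0.395], [0.603, -0.617, 0.506], [0.642, -0.002, -0.767]]
contact_force: [-0.6, -0.1, -2.3]
grip_width: 0.224
```

```bash
cat > look.py <<'E'
from station import arm
from h import *
import sys
t=sys.argv[1]
s=arm.get_state(); print(s['clock'],s['position'],s['joint_pos'],s['grip_width'])
q=s['position']-O; print('pan centre chute x',q@cx+113-2,'y',q@cy,'under',q[2]-79,'F chute',s['contact_force']@cx,s['contact_force']@cy,s['contact_force'][2])
print('rot err deg',Ro.from_matrix(toolR(CY,40).T@s['tcp_rot']).as_rotvec(degrees=True))
ims=[grab(arm,n,n[0]+t)[1] for n in ('wrist','side','top')]
a=cv2.resize(ims[2][80:310,110:360],None,fx=1.6,fy=1.6); b=cv2.resize(ims[1][140:310,90:400],(400,219))
w=cv2.resize(ims[0],(400,300))
o=np.zeros((600,800,3),np.uint8); o[:368,:400]=a; o[:219,400:]=b; o[230:530,400:]=w
cv2.imwrite(f'pics/all{t}.png',o)
E
python3 look.py 4
```

```text
6.475 [490.09975638  18.50163107 113.55872998] [-0.50690247  0.31833547 -0.86476418  0.25863562  0.68702458  1.77521245] 0.2235422483876308
pan centre chute x -106.80289508983867 y 0.6455979504519384 under 34.55872997656691 F chute -0.4244372268387738 0.38020898300880496 -2.3204675872344844
rot err deg [ 0.09001793 -0.05916754  0.04009164]
```

View pics/all4.png

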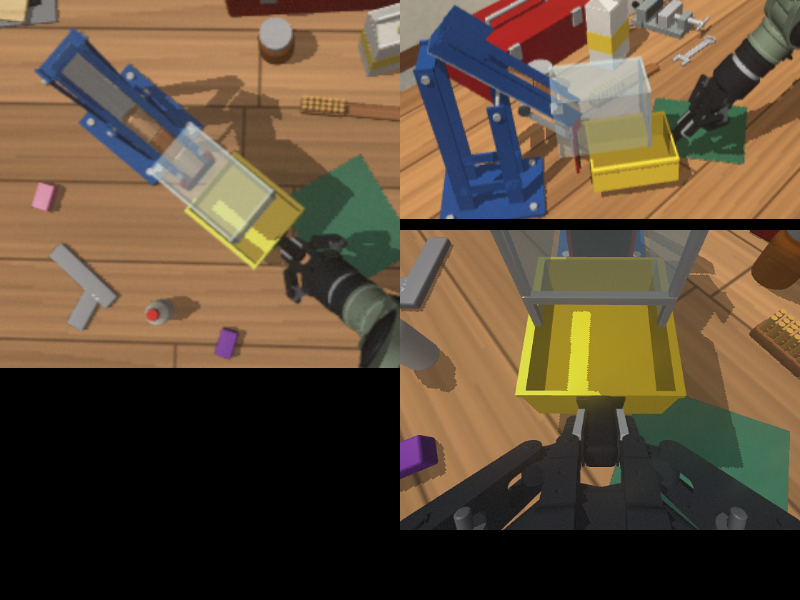

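The pan is under the hood, clear of the cheeks, and by calculation about 17 mm short of the paddle. I'll feel for contact.

play_rows([
  [0.01, [0.0038, 0, 0.0032], [0, 0, 0]],
  [0.01, [0.0077, 0, 0.0064], [0, 0, 0]],
  [0.01, [0.0115, 0, 0.0096], [0, 0, 0]],
  [0.01, [0.0153, 0, 0.0129], [0, 0, 0]],
  [0.01, [0.0176, 0, 0.0148], [0, 0, 0]],
  [0.01, [0.0176, 0, 0.0148], [0, 0, 0]],
])

```text
clock: 7.38
position: [504.1, 36.8, 113.2]
tcp_rot: [[0.474, 0.787, 0.394], [0.604, -0.616, 0.506], [0.641, -0.002, -0.768]]
contact_force: [-1.8, -2.4, -2.4]
grip_width: 0.225
```

```bash
python3 look.py 5
```

```text
7.375 [504.07496008  36.83338557 113.18421014] [-0.44882009  0.32445585 -0.85851072  0.21289914  0.6770682   1.84836841] 0.22540959772843505
pan centre chute x -83.75379340651395 y 0.9593709048638968 under 34.184210140402655 F chute -2.9533565886976527 -0.08353396652463463 -2.4203725986842306
rot err deg [ 0.10746738 -0.13166415  0.02150381]
```

View pics/all5.png

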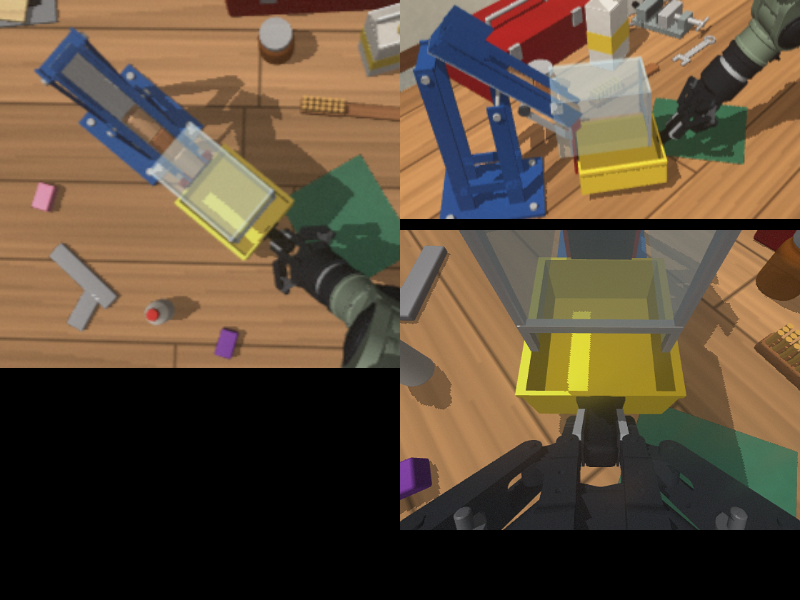

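Contact at about 2.5 N, consistent with roughly 6 mm of travel. Now I push another 30 mm and hold.

play_rows([
  [0.01, [0.0046, 0, 0.0039], [0, 0, 0]],
  [0.01, [0.0092, 0, 0.0077], [0, 0, 0]],
  [0.01, [0.0138, 0, 0.0116], [0, 0, 0]],
  [0.01, [0.0184, 0, 0.0154], [0, 0, 0]],
  [0.01, [0.023, 0, 0.0193], [0, 0, 0]],
  [0.01, [0.023, 0, 0.0193], [0, 0, 0]],
  [0.01, [0.023, 0, 0.0193], [0, 0, 0]],
  [0.01, [0.023, 0, 0.0193], [0, 0, 0]],
  [0.01, [0.023, 0, 0.0193], [0, 0, 0]],
  [0.01, [0.023, 0, 0.0193], [0, 0, 0]],
])

```text
clock: 8.78
position: [522.6, 60.5, 113.4]
tcp_rot: [[0.474, 0.787, 0.395], [0.603, -0.616, 0.506], [0.642, -0.002, -0.767]]
contact_force: [-3.0, -2.8, -5.1]
grip_width: 0.223
```

```bash
python3 look.py 6
```

```text
8.775 [522.60430022  60.51281532 113.36563131] [-0.37765479  0.33560742 -0.84500782  0.15961351  0.66383727  1.93769827] 0.2225529236046461
pan centre chute x -53.68635323586906 y 0.9890418736824599 under 34.365631312876644 F chute -4.0739236236970475 0.6217646116565335 -5.094502939523474
rot err deg [ 0.11357752 -0.06670697  0.03016117]
```

View pics/all6.png

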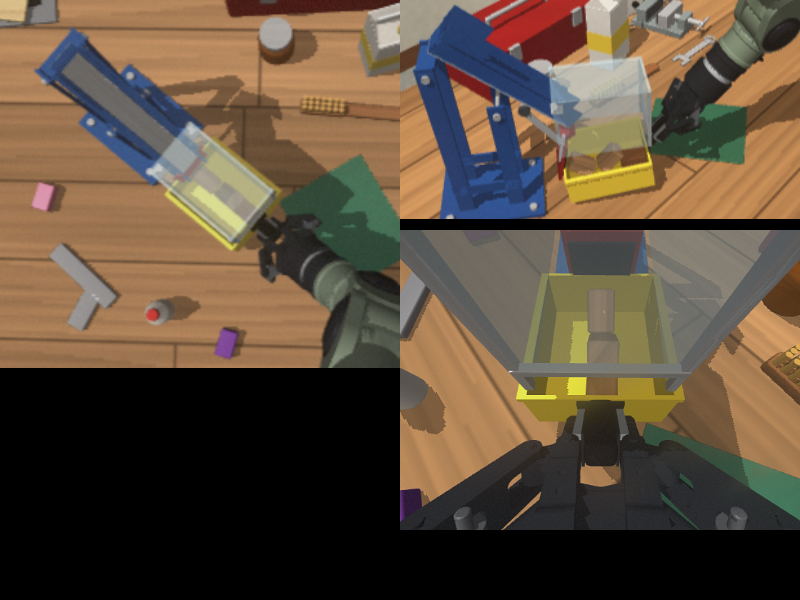

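```bash
python3 - <<'E'
from h import *
a=load('w6')[1]; b=load('s6')[1]; t=load('t6')[1]
cv2.imwrite('pics/z6.png',np.hstack([cv2.resize(a[40:280,130:430],(400,320)),cv2.resize(b[180:300,180:330],(400,320))]))
cv2.imwrite('pics/z6t.png',cv2.resize(t[90:260,120:310],None,fx=4,fy=3.5,interpolation=cv2.INTER_CUBIC))
E
```

```text
(no output)
```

View pics/z6.png

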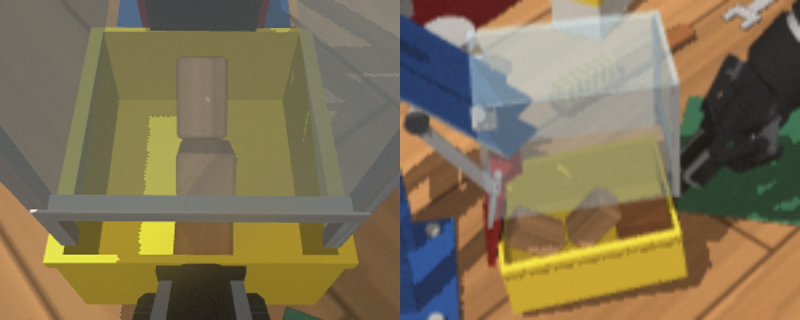

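View pics/z6t.png

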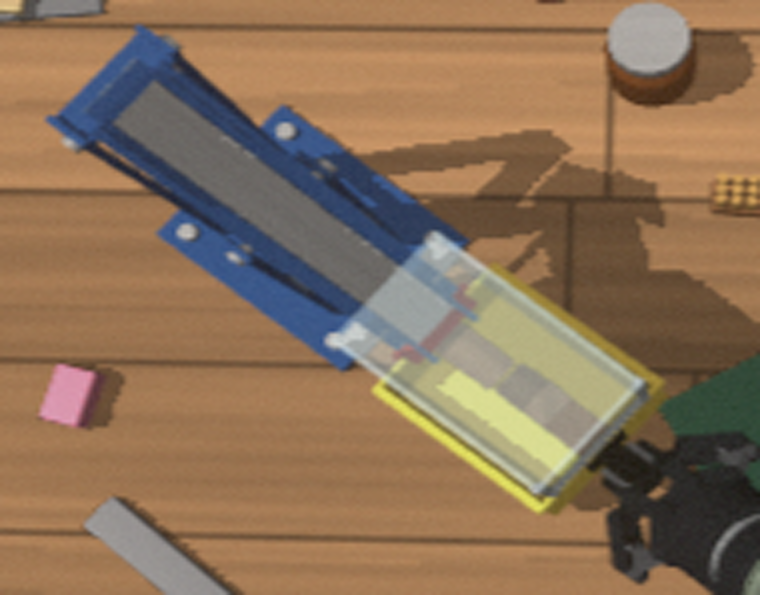

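All three blanks are in the pan (side crop: three at about (535,225), (595,220), (645,215)), and the chute channel is empty. Now I withdraw smoothly along the chute axis.

play_rows([
  [0.01, [-0.0023, 0, -0.0019], [0, 0, 0]],
  [0.01, [-0.007, 0, -0.0058], [0, 0, 0]],
  [0.01, [-0.0138, 0, -0.0116], [0, 0, 0]],
  [0.01, [-0.023, 0, -0.0193], [0, 0, 0]],
  [0.01, [-0.0345, 0, -0.0289], [0, 0, 0]],
  [0.01, [-0.046, 0, -0.0386], [0, 0, 0]],
  [0.01, [-0.0575, 0, -0.0482], [0, 0, 0]],
  [0.01, [-0.069, 0, -0.0579], [0, 0, 0]],
  [0.01, [-0.0805, 0, -0.0675], [0, 0, 0]],
  [0.01, [-0.092, 0, -0.0772], [0, 0, 0]],
  [0.01, [-0.1035, 0, -0.0868], [0, 0, 0]],
  [0.01, [-0.115, 0, -0.0965], [0, 0, 0]],
  [0.01, [-0.1265, 0, -0.1061], [0, 0, 0]],
  [0.01, [-0.138, 0, -0.1158], [0, 0, 0]],
  [0.01, [-0.1485, 0, -0.1246], [0, 0, 0]],
  [0.01, [-0.157, 0, -0.1317], [0, 0, 0]],
  [0.01, [-0.163, 0, -0.1368], [0, 0, 0]],
  [0.01, [-0.1655, 0, -0.1389], [0, 0, 0]],
  [0.01, [-0.1655, 0, -0.1389], [0, 0, 0]],
])

```text
clock: 11.3
position: [389.9, -109.8, 113.8]
tcp_rot: [[0.473, 0.787, 0.395], [0.603, -0.616, 0.506], [0.642, -0.001, -0.766]]
contact_force: [-0.2, 0.7, -3.8]
grip_width: 0.223
```

```bash
python3 look.py 7; python3 - <<'E'
from station import arm
from h import *
s=arm.get_state(); P0,R0=s['position'],s['tcp_rot']
yaw=31.5; ex=np.array([np.cos(np.radians(yaw)),np.sin(np.radians(yaw)),0]); mc=np.array([539.8,-81.6,0])+2*ex
g=mc-115*ex; R=toolR(yaw,40)
for h in (40,15,3): print(h,g+[0,0,79+h],delta(P0,R0,g+[0,0,79+h],R))
E
```

```text
11.3 [ 389.87922306 -109.77213151  113.82484081] [-0.938263    0.34754309 -0.82130676  0.62592676  0.66651473  1.21936849] 0.22325167779898
pan centre chute x -269.5856757460762 y 0.36313219260041 under 34.82484080918826 F chute 0.3889128925472022 0.5889384565056521 -3.7714385956525374
rot err deg [ 0.07043087 -0.02714548  0.00764829]
40 [ 443.45166143 -140.64233781  119.        ] ([0.0098, 0.0615, 0.0013], [-13.21, 0.04, 15.66])
15 [ 443.45166143 -140.64233781   94.        ] ([-0.0063, 0.0615, 0.0205], [-13.21, 0.04, 15.66])
3 [ 443.45166143 -140.64233781   82.        ] ([-0.014, 0.0615, 0.0297], [-13.21, 0.04, 15.66])
```

View pics/all7.png

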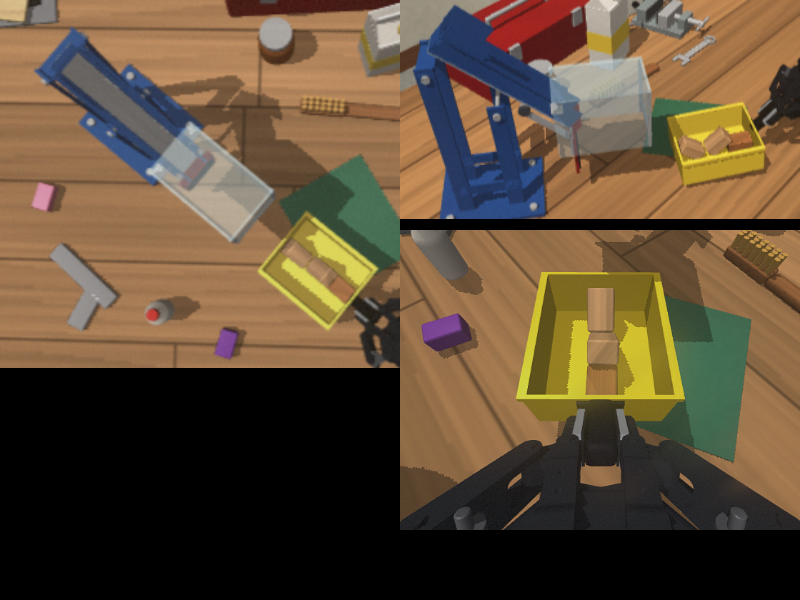

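The gate has shut again (paddle hanging vertical). Three blanks are in the pan, and the load rose by 0.9 N, which matches three 30 g blanks. On to the mat.

play_rows([
  [0.01, [0.0015, 0.005, 0.0004], [-1.1, 0, 1.3]],
  [0.01, [0.0035, 0.014, 0.001], [-3, 0, 3.6]],
  [0.01, [0.0058, 0.0255, 0.0017], [-5.5, 0, 6.5]],
  [0.01, [0.008, 0.0375, 0.0025], [-8.1, 0, 9.5]],
  [0.01, [0.0105, 0.049, 0.0032], [-10.5, 0, 12.5]],
  [0.01, [0.012, 0.0575, 0.0036], [-12.4, 0, 14.6]],
  [0.01, [0.0128, 0.0615, 0.0039], [-13.2, 0, 15.66]],
  [0.01, [0.0105, 0.0615, 0.0067], [-13.2, 0, 15.66]],
  [0.01, [0.0055, 0.0615, 0.0126], [-13.2, 0, 15.66]],
  [0.01, [0.0005, 0.0615, 0.0186], [-13.2, 0, 15.66]],
  [0.01, [-0.0035, 0.0615, 0.0234], [-13.2, 0, 15.66]],
  [0.01, [-0.0055, 0.0615, 0.0258], [-13.2, 0, 15.66]],
  [0.01, [-0.0055, 0.0615, 0.0258], [-13.2, 0, 15.66]],
])

```text
clock: 13.08
position: [446.5, -137.8, 90.8]
tcp_rot: [[0.652, 0.522, 0.55], [0.399, -0.853, 0.336], [0.644, 0.0, -0.765]]
contact_force: [-0.1, -0.2, 1.6]
grip_width: 0.224
```

```bash
python3 look.py 8; python3 - <<'E'
from h import *
m,im,d=load('t8'); hsv=cv2.cvtColor(im,cv2.COLOR_BGR2HSV); C=cloud(m,im,d)
H,S,V=[hsv[...,i].astype(int) for i in range(3)]; vv,uu=np.mgrid[:420,:560]
M=((H>22)&(H<34)&(S>150)&(V>80)&(uu>275)&(uu<385)&(vv>165)&(vv<290)).astype(np.uint8)
c=max(cv2.findContours(M,0,2)[0],key=cv2.contourArea); a=np.radians(31.5); ex=np.array([np.cos(a),np.sin(a)]);ey=np.array([-ex[1],ex[0]])
Q=np.array([onz(m,im,u,v,71)[:2] for u,v in c[:,0]])-[539.8,-81.6]; x=Q@ex;y=Q@ey; print(x.min(),x.max(),y.min(),y.max(),cv2.minAreaRect(Q.astype(np.float32)))
P=C[M>0]; print(np.percentile(P[:,2],[5,95]))
E
```

```text
13.075 [ 446.48867919 -137.84434992   90.7908779 ] [-0.87690459  0.33919771 -0.94390229  0.16691226  0.69150138  1.75885699] 0.22358925918755526
pan centre chute x -256.74662225240127 y -61.50639726270612 under 11.790877902265393 F chute -0.19515425072501583 -0.08769536895468645 1.608644200695954
rot err deg [-13.14480101   0.12024497  15.63028389]
-77.89164840698122 81.2127690533108 -65.10453007966082 70.33944912172788 ((0.23134231567382812, 3.0309982299804688), (159.17556762695312, 134.79637145996094), 32.079078674316406)
[ 5.96650782 68.69728401]
```

View pics/all8.png

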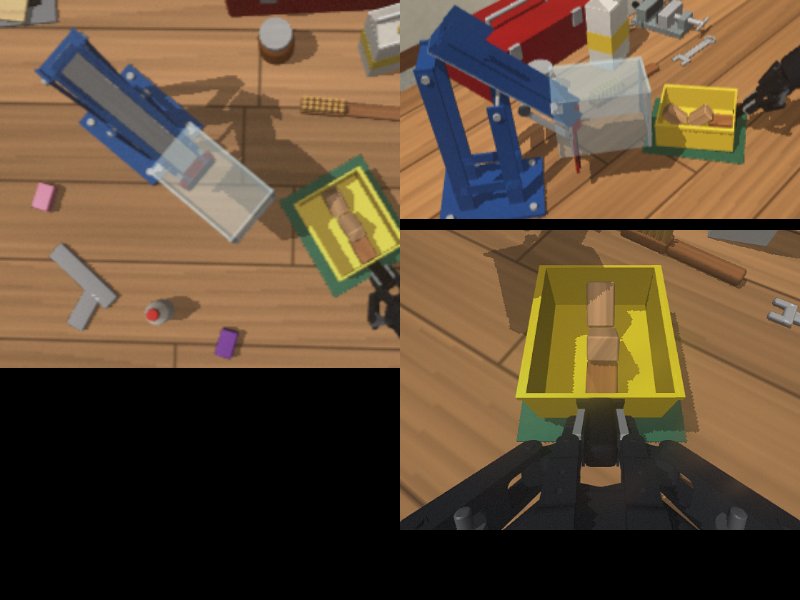

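```bash
python3 - <<'E'
from station import arm
from h import *
s=arm.get_state(); print(s['clock'],s['position'],s['contact_force'],s['torque'])
for t in ('t3','t7','t8'):
    m,im,d=load(t); hsv=cv2.cvtColor(im,cv2.COLOR_BGR2HSV); C=cloud(m,im,d)
    H,S,V=[hsv[...,i].astype(int) for i in range(3)]; vv,uu=np.mgrid[:420,:560]
    M=((H>22)&(H<34)&(S>150)&(V>80)&(uu>265)&(uu<385)&(vv>165)&(vv<295))
    P=C[M]; zt=np.percentile(P[:,2],97); P=P[abs(P[:,2]-zt)<6]
    A=np.c_[P[:,:2]-P[:,:2].mean(0),np.ones(len(P))]
    for _ in range(4):
        k=np.linalg.lstsq(A,P[:,2],rcond=None)[0]; r=P[:,2]-A@k; ok=abs(r)<3; A,P=A[ok],P[ok]
    print(t,zt,'slope deg',np.degrees(k[:2]),'z',k[2],len(P))
E
```

```text
13.225 [ 446.48379687 -137.84247155   90.88660776] [1.24116511 0.50596236 1.59128157] [ 0.11374181 -0.28444606 -0.01665293]
t3 95.99959340116754 slope deg [0.01047787 0.28758507] z 94.77609990950336 165
t7 90.46704215197205 slope deg [-2.37998413 -3.25805855] z 89.52979608633522 92
t8 70.03670540754284 slope deg [-1.6602974  -1.15943244] z 68.07997393110197 197
```

The wrist force shows the pan already touching the mat. The rim dips about 2 degrees at the front (about 4 degrees in the air), so the paddle tipped it a little in the grip. I'll lower the handle end, pivoting about the front edge to level it.

play_rows([
  [0.01, [-0.0017, 0, 0.0009], [0, 0.55, 0]],
  [0.01, [-0.0034, 0, 0.0018], [0, 1.1, 0]],
  [0.01, [-0.0052, 0, 0.0027], [0, 1.6, 0]],
  [0.01, [-0.0069, 0, 0.0036], [0, 2.2, 0]],
  [0.01, [-0.0086, 0, 0.0045], [0, 2.7, 0]],
  [0.01, [-0.0086, 0, 0.0045], [0, 2.7, 0]],
  [0.01, [-0.0086, 0, 0.0045], [0, 2.7, 0]],
])

```text
clock: 14.1
position: [443.2, -139.6, 82.4]
tcp_rot: [[0.625, 0.522, 0.58], [0.383, -0.853, 0.355], [0.68, 0.0, -0.733]]
contact_force: [-2.5, 1.2, 13.3]
grip_width: 0.222
```

```bash
cat > tilt.py <<'E'
from h import *
import sys
t=sys.argv[1]
m,im,d=load(t); hsv=cv2.cvtColor(im,cv2.COLOR_BGR2HSV); C=cloud(m,im,d)
H,S,V=[hsv[...,i].astype(int) for i in range(3)]; vv,uu=np.mgrid[:420,:560]
M=((H>22)&(H<34)&(S>150)&(V>80)&(uu>265)&(uu<385)&(vv>165)&(vv<295))
P=C[M]; zt=np.percentile(P[:,2],97); P=P[abs(P[:,2]-zt)<6]
A=np.c_[P[:,:2]-P[:,:2].mean(0),np.ones(len(P))]
for _ in range(4):
    k=np.linalg.lstsq(A,P[:,2],rcond=None)[0]; r=P[:,2]-A@k; ok=abs(r)<3; A,P=A[ok],P[ok]
print(t,zt,'slope deg',np.degrees(k[:2]),'z',k[2],len(P))
c=max(cv2.findContours(M.astype(np.uint8),0,2)[0],key=cv2.contourArea); a=np.radians(31.5); ex=np.array([np.cos(a),np.sin(a)]);ey=np.array([-ex[1],ex[0]])
Q=np.array([onz(m,im,u,v,k[2])[:2] for u,v in c[:,0]])-[539.8,-81.6]; x=Q@ex;y=Q@ey; print('rim on mat axes',x.min(),x.max(),y.min(),y.max(),cv2.minAreaRect(Q.astype(np.float32))[2])
E
python3 look.py 9; python3 tilt.py t9
```

```text
14.1 [ 443.20801714 -139.61419073   82.41924389] [-0.91469892  0.37903004 -0.96227098  0.13070613  0.74246575  1.71591606] 0.22165962902851868
pan centre chute x -260.16365814783364 y -60.01678467333131 under 3.419243890999624 F chute -0.6426632555818463 2.6924820297856047 13.292617042932157
rot err deg [-13.52700407   2.81050602  15.30620446]
t9 64.79569320275496 slope deg [ 0.13621169 -0.12105177] z 62.87303861528797 225
rim on mat axes -80.31370167172146 77.84638013452059 -65.51150928462793 69.98336578479335 31.571977615356445
```

View pics/all9.png

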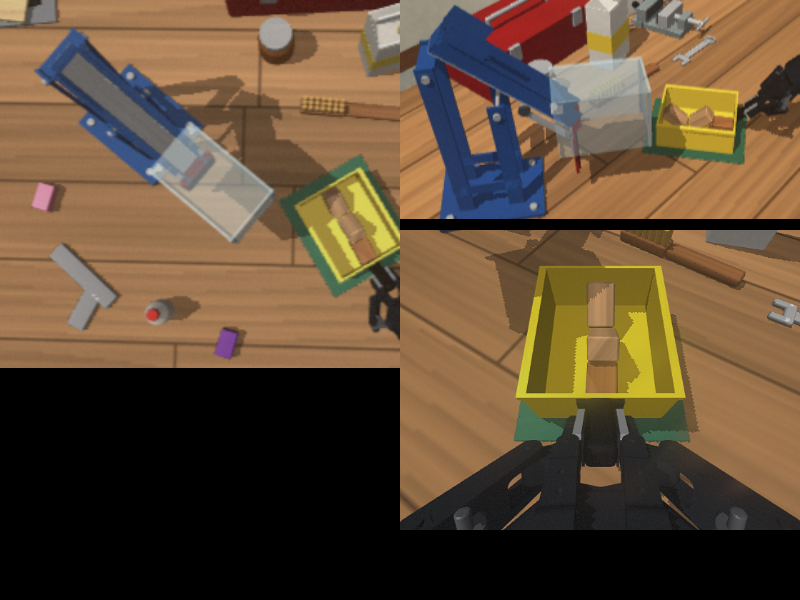

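The pan is flat (tilt under 0.2°, rim at 63 mm as expected) and 20 mm or more inside the mat edges. I release and back off along the fingers.

play_rows([
  [0.035, [0, 0, 0], [0, 0, 0]],
  [0.06, [0, 0, 0], [0, 0, 0]],
  [0.08, [0, 0, 0], [0, 0, 0]],
  [0.0854, [0, 0, 0], [0, 0, 0]],
  [0.0854, [0, 0, 0], [0, 0, 0]],
  [0.0854, [0, 0, -0.01], [0, 0, 0]],
  [0.0854, [0, 0, -0.03], [0, 0, 0]],
  [0.0854, [0, 0, -0.06], [0, 0, 0]],
  [0.0854, [0, 0, -0.09], [0, 0, 0]],
  [0.0854, [0, 0, -0.12], [0, 0, 0]],
  [0.0854, [0, 0, -0.13], [0, 0, 0]],
  [0.0854, [0, 0, -0.13], [0, 0, 0]],
])

```text
clock: 15.75
position: [367.6, -186.6, 177.4]
tcp_rot: [[0.628, 0.521, 0.578], [0.384, -0.853, 0.352], [0.677, 0.001, -0.736]]
contact_force: [0.5, -0.0, 0.3]
grip_width: 0.994
```

```bash
python3 look.py 10; python3 tilt.py t10; python3 - <<'E'
from h import *
a=load('t0')[1];b=load('t10')[1] if 0 else None
E
cp pics/t10.png pics/final_top.png
```

```text
15.75 [ 367.55939095 -186.57224313  177.42060376] [-1.16605226  0.18191486 -0.84464794  0.67375747  0.73473286  1.37698202] 0.9944491085229681
pan centre chute x -343.7945104107085 y -29.461034318739163 under 98.42060376497119 F chute 0.3185975223931312 -0.4154783644914758 0.31464882989795345
rot err deg [-13.58535499   2.58425203  15.34583911]
t10 64.99693510290516 slope deg [-0.21413043 -0.0295922 ] z 63.02666979570195 239
rim on mat axes -81.31761322528637 77.83610995020523 -65.46538351297389 70.1592700214174 31.571975708007812Traceback (most recent call last):
  File "<stdin>", line 2, in <module>
  File "h.py", line 5, in load
    def load(tag): return pickle.load(open(f'{tag}.pkl','rb'))
                                      ~~~~^^^^^^^^^^^^^^^^^^^
FileNotFoundError: [Errno 2] No such file or directory: 't0.pkl'
```

View pics/t10.png

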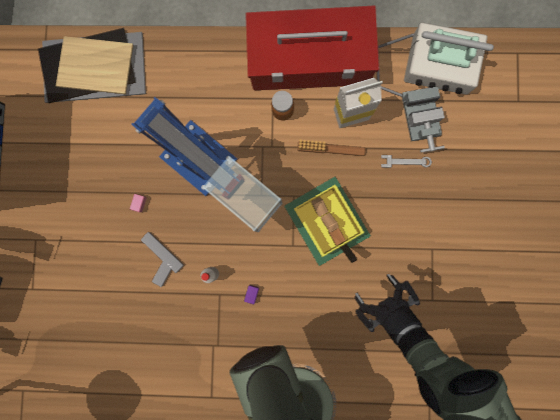

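View pics/w10.png

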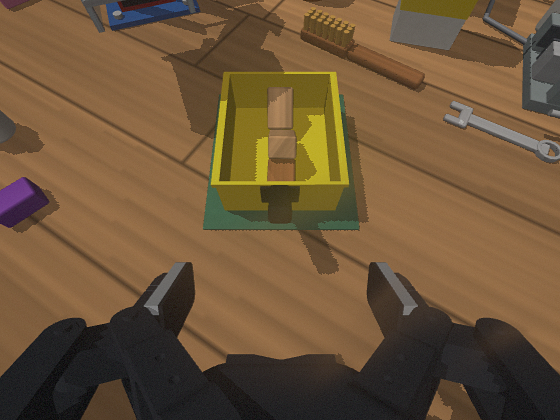

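View pics/s10.png

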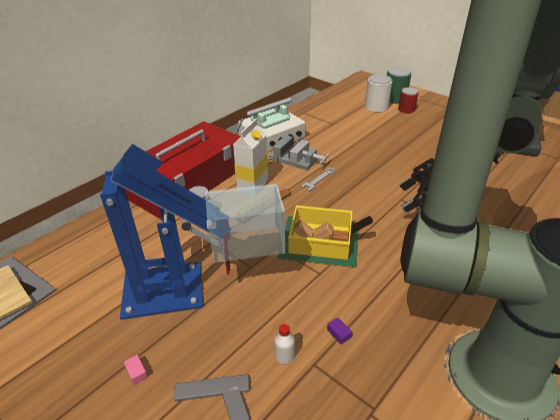

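The pan is upright on the green mat with green showing on all four sides and three blanks in it. The gate is shut, the gripper is clear, and the bystanders and look-alikes are where they were. I'm handing in.

```bash
python3 -c "
from station import arm
print(arm.close_job(), arm.get_state()['clock'])"
```

```text
the job is handed in; nothing more can be done
the job is handed in; nothing more can be done
```

The job is done and handed in: the pan, with all three blanks in it, stands upright on the green mat and I have let go of it. It took about 16 s of the 53 s allowed. `close_job` reports no verdict, so the result rests on my own checks.

I took the pan by its handle with the hand leaned 40°, slid it under the hood and pushed the paddle about 36 mm. After that I backed out so the gate shut, set the pan down and released it.

**Last checks:**
- **Blanks:** three are visible in the pan and the chute is empty. The load on the wrist rose by about 0.9 N, which matches three 30 g blanks.
- **Gate:** the paddle hangs in its shut position again.
- **Pan:** it is level to about 0.2°, with the rim 63 mm above the bench as expected. It lies about 20 mm or more inside every mat edge.
- **Surroundings:** everything else on the bench looks unmoved, and the gripper is open and clear of everything.

**Disagreements:**
- **Pan tipped in the grip:** after the push the pan was tipped about 4° nose-down in the grip. Its front edge touched the mat early, so I levelled it by pivoting about that edge before letting go.
- **Width reading:** the pan's width measured about 135 mm in the images against the stated 130 mm, which still leaves ample room on the mat.

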